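# Dock and lock a plug-in card on the electronics bench

## Robot

A 6-joint arm with a two-finger parallel gripper is mounted at the origin on the work surface. World frame = base frame: x ahead of the robot, y to its left, z up, the work surface at z = 0. Lengths are in m, angles in rad, forces in N, time in s.
With the tool pointing down it reaches from about 0.375 to 0.9 m from the base axis. Payload 3.1 kg.
Tool frame: the origin (TCP) lies at the very end of the fingers, on their centre line; the grasp point (between the pads) lies 19 mm behind it; z points along the fingers, y is the line along which they close (so a half turn about z gives the same grasp; the last joint's range is limited). The gripper opens to 85 mm and grips with 20 to 120 N. Pads are 22 mm wide; open, the fingers measure 114 mm over their backs; the gripper's body (76 mm by 85 mm) begins 54 mm behind the grasp point. The pads swing forward as they close: fully open they stand 13 mm farther back than shut.
Start: joints at [-1.492, 0.527, 1.433, -0, 1.181, -0.178], TCP at [0.159, -0.604, 0.231] pointing down, gripper open.
Joint ranges: [-3.08, 3.08], [-0.75, 2.2], [0.22, 2.44], [-1.43, 4.57], [0, 2.65], [-2.85, 2.85]. Speed limits (rad/s): [2.79, 2.79, 3.14, 3.14, 3.14, 3.14].

## Interface

Orientations are given as a unit quaternion [x, y, z, w].
In Python, from station import manip, vision gives the robot as it stands.
- The arm moves only by the tool drive_tool, never from a script. Its argument "deltas" is a list that holds one entry, the list of rows, each a list of 4 numbers: the shift along the tool's x, y, z in mm, then the turn about the tool's z in rad. A call has 1 to 5 rows; each row is the pose to reach, as a shift and turn from the pose commanded when the call began, along the tool's axes at that moment; what a row does not reach only later rows make up. A row lasts 1/12 s, in which the tool goes at most 41.7 mm and 7.16 degrees, less where a joint would pass 70% of its speed; a pose out of reach is approached as far as the arm can. A call with a gripper value outside its range is refused whole. "jaw" is the finger opening in mm, from 0 to 85.4, set as the call begins (left out, the last holds). The fingers move at their own pace and stop on an object; "force" is the grip in N (left out, the last holds). Time passes only in rows, so rows that repeat a pose let the fingers close. It gives the time, the measured TCP pose, the force, the opening and the grip force at its end, in the units of the state.
- manip.sense(): the state, without advancing time (a new reading comes with each control period).
- vision.snapshot(name): name is "scene" or "top"; returns the picture (420x560x3 uint8, red, green, blue); there is no depth.
- vision.camera_model(name): a dict with "camera_matrix" (3x3 intrinsics, pixels), "D" ([k1, k2, p1, p2, k3] as OpenCV has them; the pictures are not rectified), "rvec" (rotation vector, rad) and "tvec" (3), from world to camera coordinates, as OpenCV has them. Camera axes: x right, y down, z forward; pixel columns grow to the right and rows downward; lengths in m; the calibration is good to about 2 mm. A picture is of the moment at which its call begins. camera_model takes no time and is no camera call.
- manip.sign_off(): hands the job in; it is judged then, once.
The state is a dict: "t": time; "q": joint angles; "qd": joint speeds; "tau": joint torques, N m; "tcp_pos": TCP position; "tool_rot": TCP orientation; "force": force on the tool from outside, world axes, zero at the start; "ft_torque": the same for the moment, N m; "finger_gap": opening from 0.0 (shut) to 1.0 (fully open); "gripper_force": force on a finger pad.
Only numpy, scipy, OpenCV 4.12 (cv2) and the standard library are available. Lean on these libraries where they do the work, as an engineer would, in place of code of your own. Each camera call takes 0.05 s, during which the arm holds its last target. There are 200 camera calls.

## Task

Take the plug-in card out of its grey parking stand and slide it edgewise down the dock's slot, lowering it gently without letting it fall, until it is fully home. Then fit the loose square-bored knob from the tray right down onto the dock's square shaft while the latch arm is still open, and finally turn the knob clockwise (seen from above) until the latch arm lies over the card's top edge at its stop. Leave the knob on the shaft, and leave the other things on the bench where they are.

Things in the scene. Friction and masses are not known exactly. Their poses are not given: they have to be found in the camera images.
- card: Plug-in circuit card upright in the parking stand: flat green board 8 mm thick (its x), 120 mm long (y), 80 mm tall (z), with a black grip tab centred on its top edge: 50 mm along y, 10 mm thick, from 80 to 120 mm above the origin. Origin: middle of the lower edge; z up. It fits the dock either way round. About 220 g.
- stand: Fixed grey parking stand, base 75 x 150 x 10 mm, with U-shaped guides (9 mm wide, reaching 40 mm above the bench) for the card's two ends. Origin: centre of its underside; its slot runs along its y; the card stands 10 mm above the bench.
- dock: Fixed dock: aluminium base 15 mm thick, 110 mm (x), y from -85 to +130 mm. Two black upright channels form one slot along its y for the card's ends: 10 mm wide, 124 mm long inside, walls to 75 mm above the bench, then flared to 87 mm (mouth about 18 x 134 mm). At y = +98 mm a round pillar carries the latch. Origin: on the bench under the slot's middle.
- dock_slot (a point): Centre of the slot's floor, 15 mm above the bench; axes as the dock's. The card is fully home when its origin is here, its y along the slot: its board's top edge is then 95 mm and its tab's top 135 mm above the bench.
- latch_arm (a joint): Angle of the steel latch arm (rad): 0 = arm along the dock's +x, away from the card (open); grows clockwise seen from above; 1.57 = its stop, arm along the dock's -y over the card's top edge (locked). Stays where it is left; turns stiffly (about 0.12 N m).
- latch_seat (a point): On the latch axis, top of its shoulder, 110 mm above the bench; turns with the latch, x along the arm (56 mm long from the axis, 20 wide, 10 thick, top at this height, 5 mm over the home card). From here rises a square shaft, 20 x 20 mm, sides along this x and y, 20 mm tall, then a conical nose to 28 mm. The knob is fitted when its origin is here.
- knob: Loose knob standing in the tray: grey square hub 50 x 50 mm, 36 mm tall; on top a black bar grip 80 mm long (its x), 18 mm thick (y), from 36 to 68 mm above the origin. In its underside a square bore 23 x 23 mm (a little play), 30 mm deep, sides along x and y: fits the shaft in any of four quarter turns. Origin: centre of its underside; z up. About 120 g.
- tray: Fixed shallow aluminium tray, 190 mm (x) by 140 mm (y), rim 18 mm tall, floor 4 mm thick. Origin: centre of its underside.
- spacer: Bystander: brass ring, 30 mm wide, 12 mm tall, in the tray. Origin: centre of its underside.
- meter: Bystander: grey hand multimeter lying flat, 165 x 80 x 34 mm (about 43 mm at its dial). Origin: centre of its underside.
- spool: Bystander: solder spool, 68 mm wide, 50 mm tall. Origin: centre of its underside.
- jar: Bystander: jar, 56 mm wide, 70 mm tall. Origin: centre of its underside.
- screwdriver: Bystander: screwdriver lying on the bench. Origin: under its middle.
Mind the look-alikes: they are no part of the job. There is more than one size of the card; the job needs the smaller. What is shaped like the knob but orange is not meant.

How it is judged:
By the outcome, as a careful person would: the job done as asked, in the order asked, and still so for the second after the job is handed in, with the robot touching nothing.
It also fails if it takes over 64 s, if anything falls off the work surface, if the arm or the gripper's body presses on something with over 40 N, if the wrist force passes 120 N, or if a joint passes its speed limit or range.

## Working session

There is one attempt and no reset: what is moved stays moved. The work goes in short steps, Python scripts to look and compute and a tool call to move; the robot and the scene stay as the last step left them, time stands still between calls to the robot, and variables do not carry over. Pictures are saved under pics/ and viewed, at most 10 in all, crops included, and the job is handed in when it is done.

Besides the shell and the picture viewer there is one more tool, called after "Emit:" by a JSON object that holds its "method" and its "body", one argument or row to a line. drive_tool: Moves the arm, as the interface text tells. Its arguments: {"type":"object","properties":{"deltas":{"type":"array"},"jaw":{"type":"number"},"force":{"type":"number"}},"required":["deltas"]}

```bash
mkdir -p pics; cat > h.py <<'E'
import numpy as np, cv2
from station import manip, vision
def snap(n,f,crop=None,s=1):
    im=vision.snapshot(n)[:,:,::-1]
    cv2.imwrite('pics/raw_'+f,im)
    if crop: x0,y0,x1,y1=crop; im=im[y0:y1,x0:x1]
    cv2.imwrite('pics/'+f,cv2.resize(im,None,fx=s,fy=s,interpolation=cv2.INTER_CUBIC))
def cam(n):
    m=vision.camera_model(n); return [np.array(m[k],float) for k in('camera_matrix','D','rvec','tvec')]
def px2w(n,uv,z):
    K,D,r,t=cam(n); R=cv2.Rodrigues(r)[0]; t=t.ravel()
    p=cv2.undistortPoints(np.array(uv,float).reshape(-1,1,2),K,D).reshape(-1,2)
    d=np.c_[p,np.ones(len(p))]@R; c=-R.T@t
    return c+d*((np.atleast_1d(z)-c[2])/d[:,2])[:,None]
def w2px(n,P):
    K,D,r,t=cam(n); return cv2.projectPoints(np.array(P,float).reshape(-1,1,3),r,t,K,D)[0].reshape(-1,2)
E
python3 - <<'E'
from h import *
snap('scene','s0.png',None,1.42); snap('top','t0.png',None,1.42)
for n in('scene','top'):
    K,D,r,t=cam(n);print(n,K[0,0],D.ravel(),-cv2.Rodrigues(r)[0].T@t.ravel())
s=manip.sense();print({k:np.round(v,3).tolist() for k,v in s.items()})
E
```

```text
scene 483.9065138227238 [-0.03968297  0.          0.          0.          0.        ] [1.22847121 0.40664466 0.89283305]
top 537.0058248461604 [-0.1935767  0.         0.         0.         0.       ] [3.33446183e-01 1.04144370e-04 1.37388247e+00]
{'t': 0.1, 'q': [-1.492, 0.528, 1.434, -0.0, 1.181, -0.179], 'qd': [-0.001, -0.001, -0.001, -0.0, -0.001, -0.002], 'tau': [0.0, -44.33, -17.859, -0.0, 0.004, 0.0], 'tcp_pos': [0.159, -0.604, 0.23], 'tool_rot': [0.992, 0.128, 0.0, -0.001], 'force': [0.113, -0.104, 0.857], 'ft_torque': [-0.066, -0.006, 0.012], 'gripper_force': 0.0, 'finger_gap': 1.0}
```

View pics/s0.png

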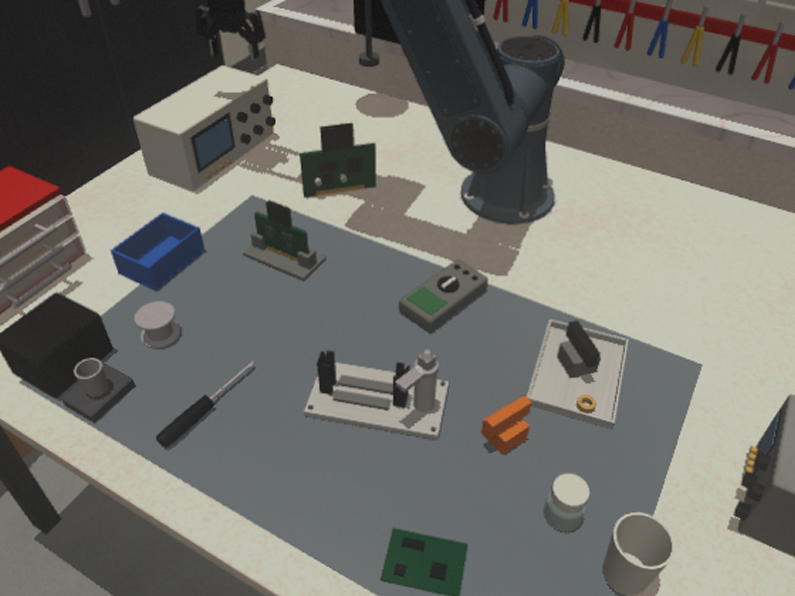

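View pics/t0.png

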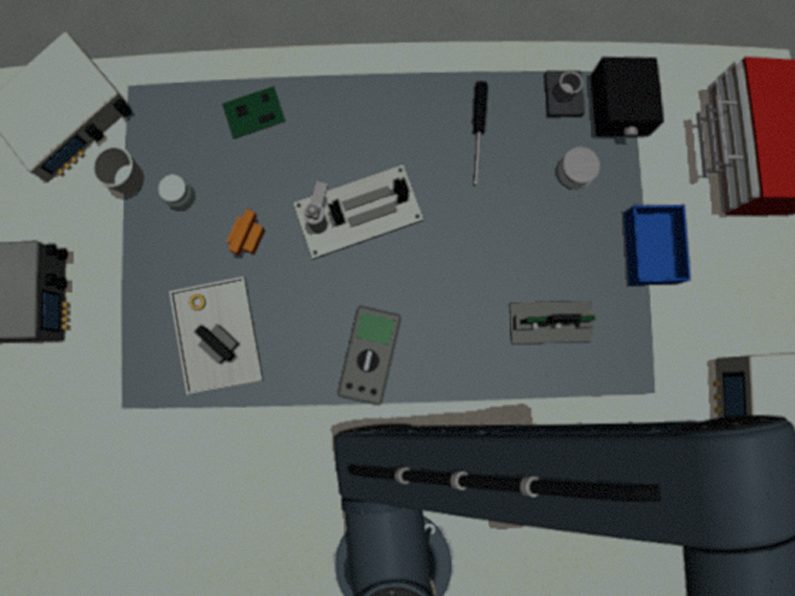

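```bash
cat >> h.py <<'E'
def tiles(spec,out,w=100,h=75,s=4):
    T=[]
    for f,x0,y0 in spec:
        im=cv2.resize(cv2.imread('pics/'+f)[y0:y0+h,x0:x0+w],None,fx=s,fy=s,interpolation=cv2.INTER_CUBIC)
        im=cv2.convertScaleAbs(im,alpha=1.5)
        for x in range(-x0%10,w,10):
            cv2.line(im,(x*s,0),(x*s,6),(0,255,255),1); cv2.putText(im,str(x0+x),(x*s,16),0,.33,(0,255,255),1)
        for y in range(-y0%10,h,10):
            cv2.line(im,(0,y*s),(6,y*s),(0,255,255),1); cv2.putText(im,str(y0+y),(8,y*s+4),0,.33,(0,255,255),1)
        T.append(im)
    cv2.imwrite('pics/'+out,np.vstack([np.hstack(T[i:i+2]) for i in range(0,len(T),2)]))
E
python3 - <<'E'
from h import *
tiles([('raw_t0.png',340,190),('raw_t0.png',203,112),('raw_t0.png',105,195),('raw_s0.png',365,210)],'m1.png')
tiles([('raw_s0.png',160,135),('raw_s0.png',212,235)],'m2.png')
E
```

```text
(no output)
```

View pics/m1.png

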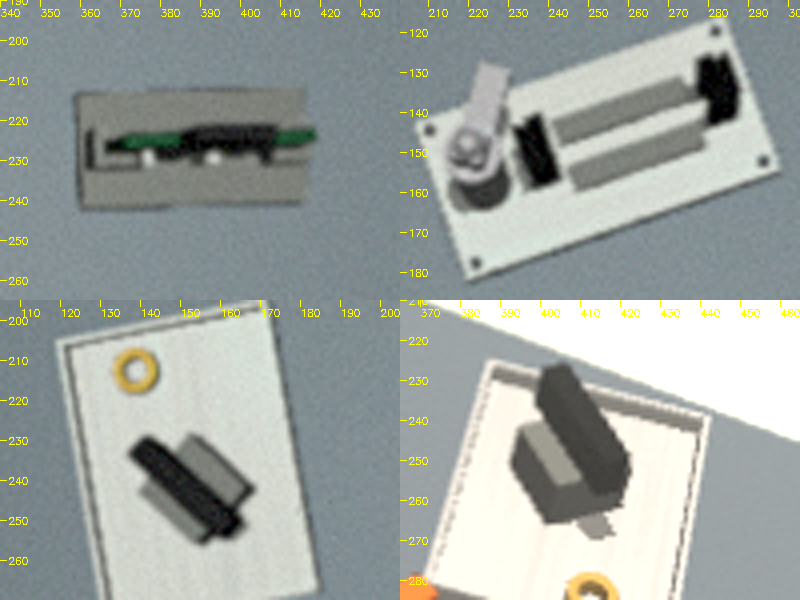

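View pics/m2.png

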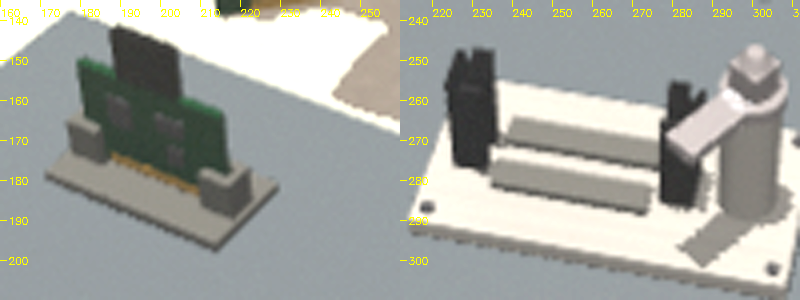

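```bash
cat >> h.py <<'E'
from scipy.optimize import least_squares
def tf(p,L): 
    c,s=np.cos(p[2]),np.sin(p[2]); L=np.array(L,float).reshape(-1,3)
    return np.c_[p[0]+c*L[:,0]-s*L[:,1],p[1]+s*L[:,0]+c*L[:,1],L[:,2]]
def fit(obs,p0):
    def res(p): return np.concatenate([(w2px(c,tf(p,l))[0]-np.array(u)) for c,l,u in obs])
    r=least_squares(res,p0,loss='soft_l1',x_scale=[.1,.1,1]); return r.x,res(r.x).reshape(-1,2).round(1).tolist()
def draw(f,cam_,p,loops,col):
    im=cv2.imread(f)
    for l in loops: cv2.polylines(im,[np.round(w2px(cam_,tf(p,l))*16).astype(int)],True,col,1,cv2.LINE_AA,4)
    cv2.imwrite(f,im)
def rect(x0,x1,y0,y1,z): return [[x0,y0,z],[x1,y0,z],[x1,y1,z],[x0,y1,z]]
def rc(x,y,z): return rect(-x/2,x/2,-y/2,y/2,z)
E
cat > f.py <<'E'
from h import *
T,S='top','scene'
st,r=fit([(T,[.0375,.075,.01],(358.75,213)),(T,[-.0375,.075,.01],(360,242.5)),(T,[.0375,-.075,.01],(416.75,212.5)),(T,[-.0375,-.075,.01],(415.75,240.75)),
 (S,[.0375,-.075,.01],(170.75,178.75)),(S,[.0375,.075,.01],(214.25,196.75)),(S,[-.0375,.075,.01],(229.75,181.25))],[.4,-.25,0]);print('stand',st,r)
ca,r=fit([(S,[.004,-.06,.09],(180,150)),(S,[.004,.06,.09],(216.25,162)),(S,[.005,-.025,.13],(188,141.75)),(S,[.005,.025,.13],(205,146.75))],st);print('card(scene only)',ca,r)
dk,r=fit([(T,[.055,-.085,.015],(283,116.2)),(T,[-.055,-.085,.015],(298,155)),(T,[-.055,.13,.015],(220.5,182.2)),(T,[.055,.13,.015],(206.3,143.8)),(S,[.055,-.085,.015],(214.5,292.5)),(T,[0,.098,.138],(220,149)),(S,[0,.098,.138],(300.75,246.75))],[.5,.05,.3]);print('dock',dk,r)
ax=tf(dk,[0,.098,.11])[0]
tip=px2w(T,[(203+(497-400)/4,112+67/4)],.11)[0]; print('tip',tip-ax, 'arm yaw',np.arctan2(*(tip-ax)[1::-1]), 'L',np.hypot(*(tip-ax)[:2]))
tip=px2w(S,[(212+(677-400)/4,235+147/4)],.11)[0]; print('tipS',tip-ax, 'arm yaw',np.arctan2(*(tip-ax)[1::-1]))
P=lambda x,y:(105+x/4,195+(y-300)/4)
kn,r=fit([(T,[.025,-.025,.04],P(255,490)),(T,[.025,.025,.04],P(193,434)),(T,[-.025,.025,.04],P(140,488)),(T,[-.025,-.025,.04],P(207,543))],[.4,.3,.7]);print('knobfit0',kn,r)
E
python3 f.py
```

```text
stand [ 0.42681113 -0.29694247 -0.01422572] [[-0.3, -0.2], [-0.7, -0.5], [-1.2, -0.5], [0.9, 0.1], [0.2, -1.5], [-0.4, -1.1], [-0.1, -0.8]]
card(scene only) [ 0.42088444 -0.29614497  0.05889832] [[-0.3, -0.1], [0.6, 0.2], [0.4, -0.1], [-0.8, -0.0]]
dock [0.64573159 0.02519819 0.33058972] [[0.2, -0.6], [0.3, -0.8], [-0.5, 1.0], [-0.6, 0.2], [-0.7, -3.0], [-0.3, -0.3], [0.2, 0.1]]
tip [ 5.52793073e-02 -1.61949928e-02  9.71445147e-17] arm yaw -0.284991743019889 L 0.057602774276644134
tipS [ 5.86468080e-02 -1.36099785e-02 -1.38777878e-17] arm yaw -0.22803048176764737
knobfit0 [ 0.4033444   0.29574053 -0.75444728] [[-0.4, -1.1], [0.7, -0.4], [0.8, 0.9], [-1.6, 0.5]]
```

```bash
cat >> f.py <<'E'
kn[2]=.816
c=dict(top='t0',scene='s0'); X=dict(top=[(340,190),(203,112),(105,195)],scene=[(160,135),(212,235),(365,210)])
sp=[]
for n in c:
    im=cv2.imread(f'pics/raw_{c[n]}.png'); M=cv2.resize(im,None,fx=4,fy=4,interpolation=cv2.INTER_CUBIC); M=cv2.convertScaleAbs(M,alpha=1.5)
    def d(p,loops,col):
        for l in loops: cv2.polylines(M,[np.round(((w2px(n,tf(p,l))+.5)*4-.5)*16).astype(int)],True,col,1,cv2.LINE_AA,4)
    d(st,[rc(.075,.15,.01),rc(.01,.05,.13),rc(.008,.12,.09)],(0,0,255))
    d(dk,[rect(-.055,.055,-.085,.13,.015),rc(.018,.134,.087)],(0,0,255))
    d([ax[0],ax[1],-.27],[rect(0,.056,-.01,.01,.11),rc(.02,.02,.13)],(255,0,255))
    d(kn,[rc(.05,.05,.04),rc(.08,.018,.072),rc(.08,.018,.04)],(0,0,255))
    sp+=[M[y*4:y*4+300,x*4:x*4+400] for x,y in X[n]]
sp=[cv2.resize(s,(400,300)) for s in sp]
cv2.imwrite('pics/ov.png',cv2.resize(np.vstack([np.hstack(sp[i:i+2]) for i in (0,2,4)]),(800,900))); 
cv2.imwrite('pics/ov1.png',np.vstack([np.hstack(sp[0:2]),np.hstack([sp[2],sp[5]])])); cv2.imwrite('pics/ov2.png',np.hstack(sp[3:5]))
E
python3 f.py >/dev/null
```

```text
(no output)
```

View pics/ov1.png

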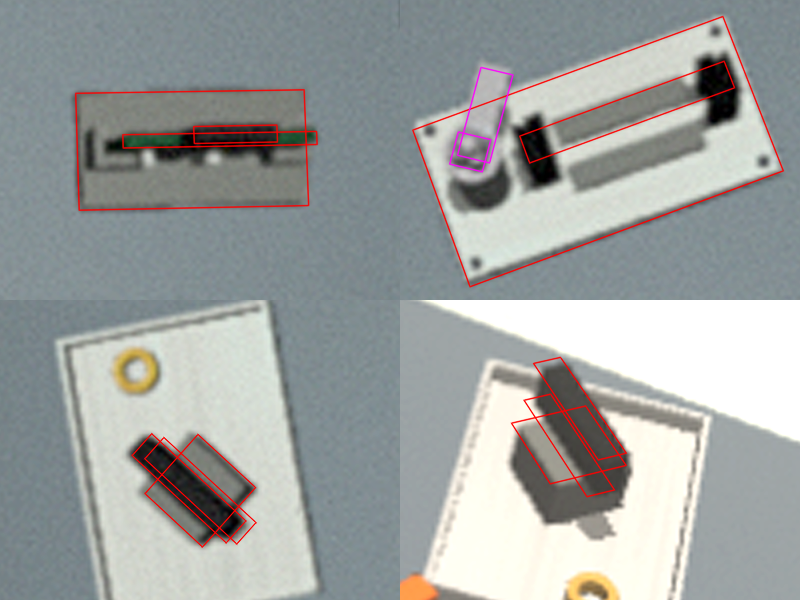

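View pics/ov2.png

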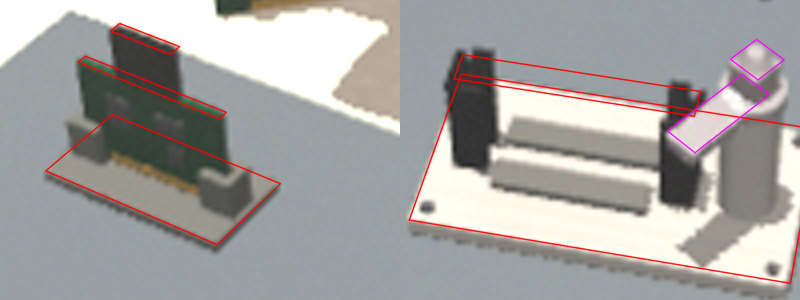

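```bash
cat >> h.py <<'E'
def yaw(q): 
    from scipy.spatial.transform import Rotation as R
    x=R.from_quat(q).as_matrix()[:,0]; return np.arctan2(x[1],x[0])
def go(x,y,z,psi):
    s=manip.sense(); p=np.array(s['tcp_pos']); a=yaw(s['tool_rot']); d=np.array([x,y,z])-p
    dx=d[0]*np.cos(a)+d[1]*np.sin(a); dy=d[0]*np.sin(a)-d[1]*np.cos(a)
    t=-(psi-a); t=(t+np.pi)%(2*np.pi)-np.pi
    print('t',round(s['t'],2),'tcp',p.round(4),'psi',round(a,3),'q6',round(s['q'][5],2),'F',np.round(s['force'],1),'gap',round(s['finger_gap']*85.4,1),'| delta',np.round([dx*1e3,dy*1e3,-d[2]*1e3],1),round(t,3))
E
python3 - <<'E'
from h import *
print(px2w('scene',[(305/1.42,195/1.42),(375/1.42,188/1.42)],0))
# hidden card top height: tab top above base
print(px2w('scene',[(338/1.42,125/1.42)],.2), w2px('scene',[[.05,-.42,z] for z in(.1,.15,.2)])*1.42)
go(.427,-.297,.2,1.557); go(.3,-.35,.3,1.557)
E
```

```text
[[ 0.22993958 -0.38724705  0.        ]
 [ 0.1270745  -0.26719318  0.        ]]
[[ 0.22457338 -0.29212495  0.2       ]] [[335.30634569 116.41332874]
 [334.26616908  96.60123484]
 [333.18515084  75.9387331 ]]
t 0.1 tcp [ 0.1587 -0.6038  0.2304] psi 0.257 q6 -0.18 F [ 0.1 -0.1  0.9] gap 85.4 | delta [ 337.4 -228.6   30.4] -1.3
t 0.1 tcp [ 0.1587 -0.6038  0.2304] psi 0.257 q6 -0.18 F [ 0.1 -0.1  0.9] gap 85.4 | delta [ 201.1 -209.6  -69.6] -1.3
```

Emit:
{"method": "drive_tool", "body": {
  "deltas": [
    [[30,-20,-10,-0.12],[60,-40,-20,-0.24],[90,-60,-30,-0.36],[120,-80,-40,-0.48],[150,-100,-50,-0.6]]
  ],
  "jaw": 45
}}

```text
t: 0.52
tcp_pos: [0.2791, -0.468, 0.2812]
tool_rot: [0.909, 0.418, 0.0, -0.001]
force: [0.8, -0.7, -0.3]
finger_gap: 0.53
gripper_force: 0.0
```

```bash
python3 -c "
from h import *
go(.427,-.297,.25,1.557)"
```

```text
t 0.52 tcp [ 0.2791 -0.468   0.2812] psi 0.862 q6 -0.53 F [ 0.8 -0.7 -0.3] gap 45.3 | delta [226.1   1.   31.2] -0.695
```

Emit:
{"method": "drive_tool", "body": {
  "deltas": [
    [[38,0,5,-0.12],[76,0,10,-0.24],[114,0,15,-0.36],[152,0,20,-0.48],[190,0,25,-0.6]]
  ]
}}

```text
t: 0.93
tcp_pos: [0.4036, -0.3243, 0.2559]
tool_rot: [0.744, 0.668, 0.0, -0.0]
force: [0.6, -0.4, -0.7]
finger_gap: 0.527
gripper_force: 0.0
```

```bash
python3 -c "
from h import *
go(.427,-.297,.15,1.557)"
```

```text
t 0.93 tcp [ 0.4036 -0.3243  0.2559] psi 1.462 q6 -0.78 F [ 0.6 -0.4 -0.7] gap 45.0 | delta [ 29.6  20.3 105.9] -0.095
```

Emit:
{"method": "drive_tool", "body": {
  "deltas": [
    [[10,7,30,-0.05],[20,14,60,-0.095],[30,20,90,-0.095],[30,20,106,-0.095],[30,20,106,-0.095]]
  ]
}}

```text
t: 1.35
tcp_pos: [0.4244, -0.2955, 0.1466]
tool_rot: [0.713, 0.701, 0.0, -0.005]
force: [-0.5, -0.2, -0.6]
finger_gap: 0.524
gripper_force: 0.0
```

```bash
python3 -c "
from h import *
snap('scene','s1.png'); snap('top','t1.png')
tiles([('raw_s1.png',150,105),('raw_t1.png',340,190)],'m3.png')
go(.427,-.297,.095,1.557)"
```

```text
t 1.45 tcp [ 0.426  -0.2984  0.15  ] psi 1.552 q6 -0.81 F [-0.1  0.1  0.8] gap 45.1 | delta [ 1.4  0.9 55. ] -0.005
```

View pics/m3.png

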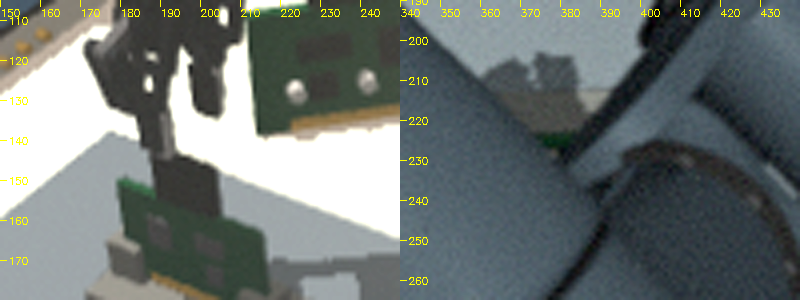

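Emit:
{"method": "drive_tool", "body": {
  "deltas": [
    [[1,1,20,0],[1,1,40,0],[1,1,55,0],[1,1,55,0],[1,1,55,0]]
  ]
}}

```text
t: 1.87
tcp_pos: [0.4274, -0.2985, 0.0962]
tool_rot: [0.714, 0.7, -0.0, 0.001]
force: [0.5, 0.6, 0.3]
finger_gap: 0.522
gripper_force: 0.0
```

Emit:
{"method": "drive_tool", "body": {
  "deltas": [
    [[0,0,0,0],[0,0,0,0],[0,0,0,0],[0,0,0,0],[0,0,0,0]]
  ],
  "jaw": 0,
  "force": 50
}}

```text
t: 2.28
tcp_pos: [0.4273, -0.2983, 0.0968]
tool_rot: [0.713, 0.701, -0.001, 0.001]
force: [-1.6, -0.9, 6.1]
finger_gap: 0.11
gripper_force: 49.4
```

```bash
python3 -c "
from h import *
go(.427,-.297,.25,1.557)"
```

```text
t 2.28 tcp [ 0.4273 -0.2983  0.0968] psi 1.553 q6 -0.8 F [-1.6 -0.9  6.1] gap 9.4 | delta [   1.3   -0.3 -153.2] -0.004
```

Emit:
{"method": "drive_tool", "body": {
  "deltas": [
    [[0,0,-5,0],[0,0,-15,0],[0,0,-35,0],[0,0,-65,0],[0,0,-100,0]]
  ]
}}

```text
t: 2.7
tcp_pos: [0.426, -0.2961, 0.1954]
tool_rot: [0.714, 0.7, 0.0, -0.003]
force: [1.3, -0.9, -2.7]
finger_gap: 0.11
gripper_force: 49.0
```

```bash
python3 -c "
from h import *
go(.6457,.025,.25,1.901)"
```

```text
t 2.7 tcp [ 0.426  -0.2961  0.1954] psi 1.551 q6 -0.8 F [ 1.3 -0.9 -2.7] gap 9.4 | delta [325.3 213.4 -54.6] -0.35
```

Emit:
{"method": "drive_tool", "body": {
  "deltas": [
    [[20,14,-15,0],[56,36,-30,0],[88,58,-45,0],[120,80,-55,0],[150,98,-55,0]]
  ]
}}

```text
t: 3.12
tcp_pos: [0.5302, -0.1481, 0.2537]
tool_rot: [0.714, 0.7, 0.001, 0.003]
force: [0.9, -1.4, -2.9]
finger_gap: 0.107
gripper_force: 49.2
```

Emit:
{"method": "drive_tool", "body": {
  "deltas": [
    [[30,20,0,-0.07],[60,40,0,-0.14],[90,60,0,-0.21],[120,80,0,-0.28],[150,98,0,-0.35]]
  ]
}}

```text
t: 3.53
tcp_pos: [0.6291, 0.0007, 0.2507]
tool_rot: [0.58, 0.815, -0.0, -0.0]
force: [0.9, -0.8, -3.1]
finger_gap: 0.11
gripper_force: 49.2
```

```bash
python3 -c "
from h import *
go(.6457,.025,.25,1.901)"
```

```text
t 3.53 tcp [0.6291 0.0007 0.2507] psi 1.905 q6 -0.51 F [ 0.9 -0.8 -3.1] gap 9.4 | delta [17.5 23.6  0.7] 0.004
```

Emit:
{"method": "drive_tool", "body": {
  "deltas": [
    [[9,12,10,0],[17,24,25,0],[17,24,40,0],[17,24,50,0],[17,24,57,0]]
  ]
}}

```text
t: 3.95
tcp_pos: [0.6444, 0.0226, 0.1915]
tool_rot: [0.581, 0.814, -0.001, -0.002]
force: [-0.3, -0.0, -2.8]
finger_gap: 0.107
gripper_force: 49.2
```

Emit:
{"method": "drive_tool", "body": {
  "deltas": [
    [[0,0,0,0],[0,0,0,0]]
  ]
}}

```text
t: 4.12
tcp_pos: [0.6455, 0.0219, 0.1932]
tool_rot: [0.581, 0.814, -0.0, -0.0]
force: [0.4, -0.1, -2.8]
finger_gap: 0.107
gripper_force: 49.3
```

```bash
python3 -c "
from h import *
snap('scene','s2.png'); snap('top','t2.png')
tiles([('raw_s2.png',212,215),('raw_t2.png',203,112)],'m4.png')
go(.6457,.025,.19,1.901)"
```

```text
t 4.22 tcp [0.6465 0.0218 0.1943] psi 1.901 q6 -0.47 F [ 0.8  0.4 -1.7] gap 9.1 | delta [3.2 0.3 4.3] -0.0
```

View pics/m4.png

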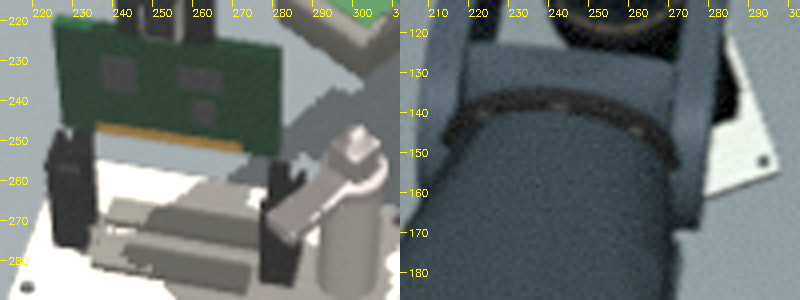

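```bash
python3 -c "
from h import *
for p in ([.6457,.0252,.3306],[.6465,.0218,.3302]):
  print(w2px('scene',tf(p,[[.004,-.06,.108],[.004,.06,.108],[.004,-.06,.188],[.004,.06,.188]])).round(1).tolist())
b=fit([('scene',[.004,-.06,.108],(227.5,246.2)),('scene',[.004,.06,.108],(282.2,254.2)),('scene',[.004,-.06,.188],(225.2,219.2)),('scene',[.004,.06,.188],(282.8,226.8))],[.646,.022,.33]);print(b)
# dock mouth in scene: 
print(w2px('scene',tf([.6457,.0252,.3306],rc(.018,.134,.087))).round(1).tolist())
"
```

```text
[[228.1, 246.6], [282.5, 255.0], [225.8, 220.5], [283.2, 228.9]]
[[226.6, 246.2], [280.9, 254.6], [224.2, 220.1], [281.5, 228.6]]
(array([0.64343391, 0.02259038, 0.34602932]), [[0.1, -0.4], [-0.1, -0.7], [0.1, 0.5], [-0.1, 0.6]])
[[227.2, 248.2], [225.0, 254.2], [285.1, 263.6], [286.6, 257.3]]
```

Emit:
{"method": "drive_tool", "body": {
  "deltas": [
    [[2,0,4,0],[2,0,10,0],[2,0,16,0],[2,0,22,0],[2,0,28,0]]
  ]
}}

```text
t: 4.63
tcp_pos: [0.6451, 0.0245, 0.1645]
tool_rot: [0.581, 0.814, -0.0, -0.0]
force: [0.2, 0.0, -2.9]
finger_gap: 0.111
gripper_force: 49.3
```

Emit:
{"method": "drive_tool", "body": {
  "deltas": [
    [[0,0,3,0],[0,0,6,0],[0,0,9,0],[0,0,12,0],[0,0,12,0]]
  ]
}}

```text
t: 5.05
tcp_pos: [0.6461, 0.0245, 0.1529]
tool_rot: [0.581, 0.814, 0.001, 0.001]
force: [2.3, -0.1, -2.5]
finger_gap: 0.108
gripper_force: 49.6
```

Emit:
{"method": "drive_tool", "body": {
  "deltas": [
    [[0,0,6,0],[0,0,12,0],[0,0,18,0],[0,0,24,0],[0,0,28,0]]
  ]
}}

```text
t: 5.47
tcp_pos: [0.646, 0.0246, 0.1245]
tool_rot: [0.581, 0.814, 0.001, 0.0]
force: [3.9, 1.2, -1.5]
finger_gap: 0.108
gripper_force: 49.8
```

Emit:
{"method": "drive_tool", "body": {
  "deltas": [
    [[0,0,4,0],[0,0,8,0],[0,0,12,0],[0,0,16,0],[0,0,16,0]]
  ]
}}

```text
t: 5.88
tcp_pos: [0.6459, 0.0246, 0.1086]
tool_rot: [0.581, 0.814, 0.001, 0.0]
force: [5.8, 3.1, -4.4]
finger_gap: 0.108
gripper_force: 49.5
```

Emit:
{"method": "drive_tool", "body": {
  "deltas": [
    [[0,0,1,0],[0,0,2,0],[0,0,3,0],[0,0,4,0],[0,0,4,0]]
  ]
}}

```text
t: 6.3
tcp_pos: [0.6459, 0.0245, 0.1055]
tool_rot: [0.581, 0.814, 0.0, 0.001]
force: [5.0, 1.1, -1.0]
finger_gap: 0.111
gripper_force: 50.0
```

Emit:
{"method": "drive_tool", "body": {
  "deltas": [
    [[0,0,1,0],[0,0,2,0],[0,0,3,0],[0,0,3,0],[0,0,3,0]]
  ]
}}

```text
t: 6.72
tcp_pos: [0.646, 0.0246, 0.1027]
tool_rot: [0.581, 0.814, 0.001, 0.001]
force: [4.7, 1.6, 0.4]
finger_gap: 0.108
gripper_force: 50.1
```

Emit:
{"method": "drive_tool", "body": {
  "deltas": [
    [[0,0,1,0],[0,0,2,0],[0,0,2,0],[0,0,2,0]]
  ]
}}

```text
t: 7.05
tcp_pos: [0.646, 0.0249, 0.1025]
tool_rot: [0.581, 0.814, 0.001, 0.001]
force: [2.7, 4.7, 9.1]
finger_gap: 0.113
gripper_force: 51.5
```

Emit:
{"method": "drive_tool", "body": {
  "deltas": [
    [[0,0,1,0],[0,0,1,0],[0,0,1,0]]
  ]
}}

```text
t: 7.3
tcp_pos: [0.646, 0.0251, 0.1023]
tool_rot: [0.581, 0.814, 0.001, 0.001]
force: [1.5, 5.1, 13.1]
finger_gap: 0.109
gripper_force: 52.1
```

Emit:
{"method": "drive_tool", "body": {
  "deltas": [
    [[0,0,-3,0],[0,0,-3,0]]
  ],
  "jaw": 30
}}

```text
t: 7.47
tcp_pos: [0.6432, 0.0242, 0.1025]
tool_rot: [0.58, 0.814, -0.002, -0.002]
force: [-0.6, -0.3, -0.3]
finger_gap: 0.351
gripper_force: 0.0
```

Emit:
{"method": "drive_tool", "body": {
  "deltas": [
    [[0,0,0,0],[0,0,0,0],[0,0,-10,0],[0,0,-30,0],[0,0,-60,0]]
  ]
}}

```text
t: 7.88
tcp_pos: [0.6427, 0.0244, 0.1601]
tool_rot: [0.581, 0.814, -0.002, -0.004]
force: [1.1, 0.1, 0.8]
finger_gap: 0.348
gripper_force: 0.0
```

```bash
python3 -c "
from h import *
go(.6457,.025,.25,1.901)"
```

```text
t 7.88 tcp [0.6427 0.0244 0.1601] psi 1.902 q6 -0.47 F [1.1 0.1 0.8] gap 29.7 | delta [ -0.5   3.  -89.9] 0.001
```

Emit:
{"method": "drive_tool", "body": {
  "deltas": [
    [[0,0,-30,0],[0,0,-60,0],[0,0,-90,0.1],[0,0,-90,0.22],[0,0,-90,0.34]]
  ],
  "jaw": 55
}}

```text
t: 8.3
tcp_pos: [0.6465, 0.0241, 0.2558]
tool_rot: [0.712, 0.702, 0.001, 0.002]
force: [-0.6, -0.5, -0.3]
finger_gap: 0.646
gripper_force: 0.0
```

```bash
python3 -c "
from h import *
go(.4033,.2957,.2,.816)"
```

```text
t 8.3 tcp [0.6465 0.0241 0.2558] psi 1.556 q6 -0.12 F [-0.6 -0.5 -0.3] gap 55.1 | delta [ 268.  -247.2   55.8] 0.74
```

Emit:
{"method": "drive_tool", "body": {
  "deltas": [
    [[26,-24,0,0.1],[54,-50,0,0.2],[81,-75,0,0.3],[108,-100,0,0.4],[135,-125,0,0.5]]
  ]
}}

```text
t: 8.72
tcp_pos: [0.5198, 0.1612, 0.2525]
tool_rot: [0.864, 0.504, -0.001, -0.0]
force: [-0.0, 1.6, 0.1]
finger_gap: 0.643
gripper_force: 0.0
```

```bash
python3 -c "
from h import *
go(.4033,.2957,.2,.816)"
```

```text
t 8.72 tcp [0.5198 0.1612 0.2525] psi 1.056 q6 0.61 F [-0.   1.6  0.1] gap 54.9 | delta [  59.7 -167.7   52.5] 0.24
```

Emit:
{"method": "drive_tool", "body": {
  "deltas": [
    [[13,-36,0,0.06],[26,-73,10,0.12],[39,-109,20,0.18],[52,-145,35,0.24],[60,-168,52,0.24]]
  ]
}}

```text
t: 9.13
tcp_pos: [0.4015, 0.2966, 0.2008]
tool_rot: [0.917, 0.399, 0.0, -0.0]
force: [0.0, -0.3, 0.3]
finger_gap: 0.644
gripper_force: 0.0
```

```bash
python3 -c "
from h import *
snap('scene','s3.png'); snap('top','t3.png')
tiles([('raw_s3.png',365,190),('raw_t3.png',105,195),('raw_s3.png',212,215),('raw_t3.png',203,112)],'m5.png')
go(.4033,.2957,.09,.816)"
```

```text
t 9.23 tcp [0.3988 0.2958 0.1984] psi 0.827 q6 1.16 F [-0.3 -0.4 -0.4] gap 55.0 | delta [  3.    3.4 108.4] 0.011
```

View pics/m5.png

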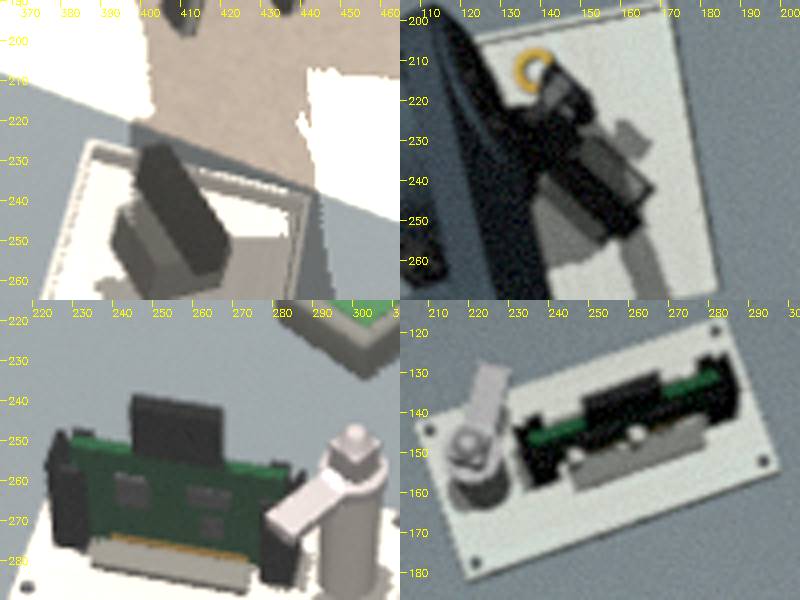

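Emit:
{"method": "drive_tool", "body": {
  "deltas": [
    [[3,3,30,0.01],[3,3,60,0.01],[3,3,90,0.01],[3,3,108,0.01],[3,3,108,0.01]]
  ],
  "jaw": 45
}}

```text
t: 9.65
tcp_pos: [0.4071, 0.2933, 0.0896]
tool_rot: [0.919, 0.395, -0.004, 0.0]
force: [0.2, -0.4, 0.3]
finger_gap: 0.528
gripper_force: 0.0
```

Emit:
{"method": "drive_tool", "body": {
  "deltas": [
    [[0,0,0,0],[0,0,0,0]]
  ]
}}

```text
t: 9.82
tcp_pos: [0.4098, 0.295, 0.0935]
tool_rot: [0.919, 0.395, 0.001, 0.0]
force: [0.2, -0.5, 0.2]
finger_gap: 0.53
gripper_force: 0.0
```

```bash
python3 -c "
from h import *
print(w2px('scene',tf([.6457,.0248,.3306],[[.004,-.06,.095],[.004,.06,.095],[.005,-.025,.135],[.005,.025,.135]])).round(1).tolist())
go(.4033,.2957,.044,.816)"
```

```text
[[228.3, 250.5], [282.3, 258.9], [243.1, 240.8], [266.1, 244.3]]
t 9.82 tcp [0.4098 0.295  0.0935] psi 0.811 q6 1.16 F [ 0.2 -0.5  0.2] gap 45.2 | delta [-4.  -5.2 49.5] -0.005
```

Emit:
{"method": "drive_tool", "body": {
  "deltas": [
    [[0,0,0,0],[0,0,0,0]]
  ]
}}

```text
t: 9.98
tcp_pos: [0.4095, 0.2953, 0.0938]
tool_rot: [0.919, 0.395, 0.002, 0.0]
force: [-0.7, -0.3, 0.5]
finger_gap: 0.526
gripper_force: 0.0
```

Emit:
{"method": "drive_tool", "body": {
  "deltas": [
    [[0,0,0,0],[0,0,0,0],[0,0,0,0]]
  ]
}}

```text
t: 10.23
tcp_pos: [0.4085, 0.2951, 0.0928]
tool_rot: [0.919, 0.395, 0.0, 0.0]
force: [0.4, 0.4, -0.1]
finger_gap: 0.524
gripper_force: 0.0
```

```bash
python3 -c "
from h import *
go(.4033,.2957,.044,.816)
s=manip.sense();print(np.round(s['q'],3),np.round(s['qd'],3))"
```

```text
t 10.23 tcp [0.4085 0.2951 0.0928] psi 0.812 q6 1.16 F [ 0.4  0.4 -0.1] gap 44.7 | delta [-3.2 -4.2 48.8] -0.004
[ 0.403  0.59   1.854 -0.     0.697  1.162] [-0.001  0.006  0.002  0.001 -0.    -0.   ]
```

Emit:
{"method": "drive_tool", "body": {
  "deltas": [
    [[-3,-4,12,0],[-3,-4,24,0],[-3,-4,36,0],[-3,-4,46,0],[-3,-4,46,0]]
  ]
}}

```text
t: 10.65
tcp_pos: [0.4024, 0.2951, 0.0448]
tool_rot: [0.919, 0.395, -0.002, 0.0]
force: [-0.4, -0.0, 0.0]
finger_gap: 0.525
gripper_force: 0.0
```

Emit:
{"method": "drive_tool", "body": {
  "deltas": [
    [[0,0,0,0],[0,0,0,0],[0,0,0,0]]
  ]
}}

```text
t: 10.9
tcp_pos: [0.4038, 0.2958, 0.0468]
tool_rot: [0.919, 0.395, 0.001, -0.0]
force: [-0.8, 0.8, -0.3]
finger_gap: 0.525
gripper_force: 0.0
```

```bash
python3 -c "
from h import *
go(.4033,.2957,.044,.816)
snap('scene','s4.png'); snap('top','t4.png')
tiles([('raw_s4.png',365,190),('raw_t4.png',105,195)],'m6.png')"
```

```text
t 10.9 tcp [0.4038 0.2958 0.0468] psi 0.812 q6 1.17 F [-0.8  0.8 -0.3] gap 44.8 | delta [-0.4 -0.3  2.8] -0.004
```

View pics/m6.png

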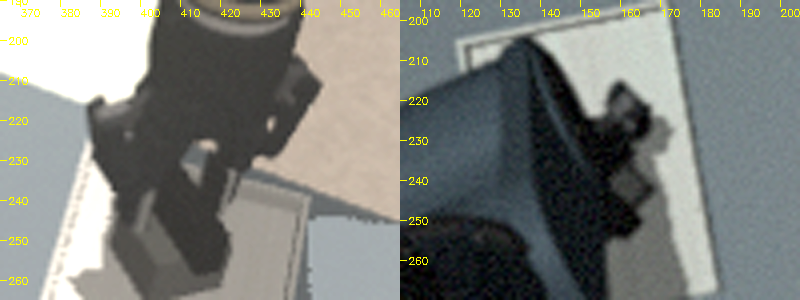

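Emit:
{"method": "drive_tool", "body": {
  "deltas": [
    [[0,0,3,0],[0,0,3,0]]
  ]
}}

```text
t: 11.17
tcp_pos: [0.4034, 0.2956, 0.0433]
tool_rot: [0.919, 0.395, 0.0, -0.0]
force: [0.4, -0.4, -0.0]
finger_gap: 0.526
gripper_force: 0.0
```

Emit:
{"method": "drive_tool", "body": {
  "deltas": [
    [[0,0,0,0],[0,0,0,0],[0,0,0,0],[0,0,0,0],[0,0,0,0]]
  ],
  "jaw": 0,
  "force": 70
}}

```text
t: 11.58
tcp_pos: [0.4035, 0.2956, 0.0435]
tool_rot: [0.919, 0.395, 0.0, -0.0]
force: [0.1, -0.5, 2.0]
finger_gap: 0.199
gripper_force: 68.4
```

Emit:
{"method": "drive_tool", "body": {
  "deltas": [
    [[0,0,-5,0],[0,0,-15,0],[0,0,-30,0],[0,0,-50,0],[0,0,-80,0]]
  ]
}}

```text
t: 12.0
tcp_pos: [0.4018, 0.2948, 0.1231]
tool_rot: [0.919, 0.395, -0.002, 0.0]
force: [0.1, 0.9, -1.1]
finger_gap: 0.198
gripper_force: 68.3
```

```bash
python3 -c "
from h import *
go(.6142,.1172,.26,1.30)"
```

```text
t 12.0 tcp [0.4018 0.2948 0.1231] psi 0.812 q6 1.17 F [ 0.1  0.9 -1.1] gap 16.9 | delta [  17.4  276.3 -136.9] -0.488
```

Emit:
{"method": "drive_tool", "body": {
  "deltas": [
    [[0,0,-40,0],[0,15,-75,0],[2,40,-105,0],[4,70,-130,-0.05],[6,105,-137,-0.1]]
  ]
}}

```text
t: 12.42
tcp_pos: [0.4854, 0.2282, 0.2659]
tool_rot: [0.897, 0.442, 0.004, 0.001]
force: [-0.0, 0.9, -1.5]
finger_gap: 0.2
gripper_force: 68.4
```

```bash
python3 -c "
from h import *
go(.6142,.1172,.26,1.30)"
```

```text
t 12.42 tcp [0.4854 0.2282 0.2659] psi 0.917 q6 0.88 F [-0.   0.9 -1.5] gap 17.1 | delta [ -9.7 169.8   5.9] -0.383
```

Emit:
{"method": "drive_tool", "body": {
  "deltas": [
    [[-2,36,0,-0.08],[-4,72,0,-0.16],[-6,108,0,-0.24],[-8,144,0,-0.32],[-10,170,0,-0.38]]
  ]
}}

```text
t: 12.83
tcp_pos: [0.6138, 0.1132, 0.261]
tool_rot: [0.798, 0.603, 0.0, 0.001]
force: [1.4, 0.3, -1.2]
finger_gap: 0.201
gripper_force: 68.3
```

Emit:
{"method": "drive_tool", "body": {
  "deltas": [
    [[0,0,0,0],[0,0,20,0],[0,0,40,0],[0,0,55,0],[0,0,60,0]]
  ]
}}

```text
t: 13.25
tcp_pos: [0.6092, 0.1159, 0.198]
tool_rot: [0.799, 0.602, -0.002, -0.002]
force: [-0.7, -0.0, -1.5]
finger_gap: 0.194
gripper_force: 68.6
```

Emit:
{"method": "drive_tool", "body": {
  "deltas": [
    [[0,0,0,0],[0,0,0,0],[0,0,0,0]]
  ]
}}

```text
t: 13.5
tcp_pos: [0.6126, 0.1159, 0.2017]
tool_rot: [0.798, 0.602, 0.001, 0.001]
force: [-0.4, -0.3, -0.3]
finger_gap: 0.201
gripper_force: 68.6
```

```bash
python3 -c "
from h import *
go(.6142,.1172,.183,1.30)"
```

```text
t 13.5 tcp [0.6126 0.1159 0.2017] psi 1.292 q6 0.29 F [-0.4 -0.3 -0.3] gap 17.1 | delta [ 1.7  1.2 18.7] -0.008
```

Emit:
{"method": "drive_tool", "body": {
  "deltas": [
    [[2,1,4,0],[2,1,8,0],[2,1,13,0],[2,1,18,0],[2,1,22,0]]
  ]
}}

```text
t: 13.92
tcp_pos: [0.6132, 0.1173, 0.1775]
tool_rot: [0.799, 0.602, -0.0, -0.0]
force: [0.2, -0.3, -1.3]
finger_gap: 0.199
gripper_force: 68.6
```

Emit:
{"method": "drive_tool", "body": {
  "deltas": [
    [[0,0,1,0],[0,0,2,0],[0,0,3,0],[0,0,4,0],[0,0,4,0]]
  ]
}}

```text
t: 14.33
tcp_pos: [0.6135, 0.1173, 0.1742]
tool_rot: [0.799, 0.602, -0.0, -0.0]
force: [0.1, 0.6, -0.9]
finger_gap: 0.198
gripper_force: 68.6
```

Emit:
{"method": "drive_tool", "body": {
  "deltas": [
    [[0,0,1,0],[0,0,2,0],[0,0,3,0],[0,0,4,0],[0,0,4,0]]
  ]
}}

```text
t: 14.75
tcp_pos: [0.6136, 0.1173, 0.1702]
tool_rot: [0.799, 0.602, 0.0, 0.0]
force: [0.3, -0.5, -0.7]
finger_gap: 0.199
gripper_force: 68.6
```

Emit:
{"method": "drive_tool", "body": {
  "deltas": [
    [[0,0,1,0],[0,0,2,0],[0,0,3,0],[0,0,3,0]]
  ]
}}

```text
t: 15.08
tcp_pos: [0.6141, 0.1173, 0.1691]
tool_rot: [0.799, 0.602, 0.001, 0.001]
force: [-1.6, -0.9, 6.5]
finger_gap: 0.199
gripper_force: 69.9
```

```bash
python3 -c "
from h import *
go(.6142,.1172,.1495,1.30)
s=manip.sense();print(s['ft_torque'],s['force'])"
```

```text
t 15.08 tcp [0.6141 0.1173 0.1691] psi 1.292 q6 0.29 F [-1.6 -0.9  6.5] gap 17.0 | delta [-0.   0.2 19.6] -0.008
[-0.07826299  0.35479025 -0.04779845] [-1.62478783 -0.90053967  6.52038938]
```

Emit:
{"method": "drive_tool", "body": {
  "deltas": [
    [[0,0,1,0],[0,0,1,0]]
  ]
}}

```text
t: 15.25
tcp_pos: [0.6142, 0.1168, 0.167]
tool_rot: [0.798, 0.602, 0.001, 0.001]
force: [1.7, -1.1, -0.6]
finger_gap: 0.196
gripper_force: 68.7
```

```bash
python3 -c "
from h import *
go(.6142,.1172,.1495,1.30)
s=manip.sense();print(s['ft_torque'],s['force'])"
```

```text
t 15.25 tcp [0.6142 0.1168 0.167 ] psi 1.292 q6 0.29 F [ 1.7 -1.1 -0.6] gap 16.7 | delta [ 0.4 -0.1 17.5] -0.008
[-0.27548788 -0.23051103  0.01801747] [ 1.69543068 -1.12571645 -0.63375256]
```

Slipped past the edge; the force is gone. Continue down.

Emit:
{"method": "drive_tool", "body": {
  "deltas": [
    [[0,0,1,0],[0,0,2,0],[0,0,3,0],[0,0,4,0],[0,0,4,0]]
  ]
}}

```text
t: 15.67
tcp_pos: [0.6142, 0.1169, 0.1621]
tool_rot: [0.799, 0.602, 0.0, 0.001]
force: [2.4, -3.0, 0.0]
finger_gap: 0.197
gripper_force: 68.6
```

Emit:
{"method": "drive_tool", "body": {
  "deltas": [
    [[0,0,2,0],[0,0,4,0],[0,0,6,0],[0,0,8,0],[0,0,8,0]]
  ]
}}

```text
t: 16.08
tcp_pos: [0.6142, 0.1169, 0.1541]
tool_rot: [0.799, 0.602, 0.0, 0.001]
force: [3.4, -5.5, -0.0]
finger_gap: 0.198
gripper_force: 68.9
```

Emit:
{"method": "drive_tool", "body": {
  "deltas": [
    [[0,0,1,0],[0,0,2,0],[0,0,3,0],[0,0,3,0]]
  ]
}}

```text
t: 16.42
tcp_pos: [0.6142, 0.1169, 0.1514]
tool_rot: [0.799, 0.602, 0.0, 0.001]
force: [3.9, -4.4, 0.9]
finger_gap: 0.197
gripper_force: 69.0
```

Emit:
{"method": "drive_tool", "body": {
  "deltas": [
    [[0,0,1,0],[0,0,2,0],[0,0,2,0]]
  ]
}}

```text
t: 16.67
tcp_pos: [0.6142, 0.1169, 0.1495]
tool_rot: [0.799, 0.602, 0.0, 0.001]
force: [2.7, -4.8, 1.8]
finger_gap: 0.198
gripper_force: 69.1
```

Emit:
{"method": "drive_tool", "body": {
  "deltas": [
    [[0,0,1,0],[0,0,1,0],[0,0,1,0]]
  ]
}}

```text
t: 16.92
tcp_pos: [0.6142, 0.1169, 0.1495]
tool_rot: [0.799, 0.602, 0.001, 0.001]
force: [2.6, -5.2, 5.4]
finger_gap: 0.2
gripper_force: 69.7
```

Emit:
{"method": "drive_tool", "body": {
  "deltas": [
    [[0,0,0,0.08],[0,0,0,0.16],[0,0,0,0.24],[0,0,0,0.32],[0,0,0,0.4]]
  ]
}}

```text
t: 17.33
tcp_pos: [0.6141, 0.1169, 0.1494]
tool_rot: [0.903, 0.43, 0.001, 0.001]
force: [1.2, -4.4, 6.7]
finger_gap: 0.196
gripper_force: 69.7
```

Emit:
{"method": "drive_tool", "body": {
  "deltas": [
    [[0,0,0,0.08],[0,0,0,0.16],[0,0,0,0.24],[0,0,0,0.32],[0,0,0,0.4]]
  ]
}}

```text
t: 17.75
tcp_pos: [0.6137, 0.1173, 0.1495]
tool_rot: [0.97, 0.242, 0.0, 0.0]
force: [1.0, -3.5, 7.0]
finger_gap: 0.2
gripper_force: 69.8
```

```bash
python3 -c "
from h import *
go(.6142,.1172,.1495,.33)
s=manip.sense();print(s['ft_torque'],s['force'])"
```

```text
t 17.75 tcp [0.6137 0.1173 0.1495] psi 0.488 q6 1.09 F [ 1.  -3.5  7. ] gap 17.1 | delta [ 0.5  0.3 -0. ] 0.158
[-0.68410508 -0.13434884  0.06132409] [ 0.96003528 -3.50870678  6.95411709]
```

Emit:
{"method": "drive_tool", "body": {
  "deltas": [
    [[0,0,0,0.05],[0,0,0,0.1],[0,0,0,0.15],[0,0,0,0.15]]
  ]
}}

```text
t: 18.08
tcp_pos: [0.6135, 0.1176, 0.1495]
tool_rot: [0.986, 0.169, 0.0, -0.0]
force: [-0.2, -2.6, 6.6]
finger_gap: 0.198
gripper_force: 69.8
```

```bash
python3 -c "
from h import *
go(.6142,.1172,.1495,.33)
s=manip.sense();print(s['ft_torque'],s['force'])"
```

```text
t 18.08 tcp [0.6135 0.1176 0.1495] psi 0.34 q6 1.24 F [-0.2 -2.6  6.6] gap 16.9 | delta [ 0.5  0.6 -0. ] 0.01
[-0.5809974  -0.09807468  0.04689813] [-0.1899338  -2.56855298  6.60559712]
```

Emit:
{"method": "drive_tool", "body": {
  "deltas": [
    [[0,0,0,0.03],[0,0,0,0.06],[0,0,0,0.06]]
  ]
}}

```text
t: 18.33
tcp_pos: [0.6135, 0.1177, 0.1494]
tool_rot: [0.99, 0.14, 0.0, -0.0]
force: [0.7, -3.0, 7.4]
finger_gap: 0.2
gripper_force: 69.8
```

```bash
python3 -c "
from h import *
go(.6142,.1172,.1495,.33)
s=manip.sense();print(s['ft_torque'],s['force'],s['tau'])"
```

```text
t 18.33 tcp [0.6135 0.1177 0.1494] psi 0.281 q6 1.3 F [ 0.7 -3.   7.4] gap 17.0 | delta [ 0.5  0.7 -0.1] -0.049
[-0.5653602  -0.12481091 -0.03338754] [ 0.65319182 -2.95420575  7.40490155] [  1.72807038 -41.19445324 -12.81227857   0.73231459   0.17674972
   0.10722881]
```

Emit:
{"method": "drive_tool", "body": {
  "deltas": [
    [[0,0,0,0.03],[0,0,0,0.06],[0,0,0,0.06]]
  ]
}}

```text
t: 18.58
tcp_pos: [0.6134, 0.1178, 0.1495]
tool_rot: [0.994, 0.11, 0.0, -0.0]
force: [0.3, -2.2, 7.6]
finger_gap: 0.2
gripper_force: 69.8
```

```bash
python3 -c "
from h import *
go(.6142,.1172,.1495,.33)
s=manip.sense();print(s['ft_torque'],s['tau'][5])"
```

```text
t 18.58 tcp [0.6134 0.1178 0.1495] psi 0.221 q6 1.36 F [ 0.3 -2.2  7.6] gap 17.1 | delta [ 0.6  0.7 -0. ] -0.109
[-0.5124531  -0.13769517 -0.08751135] 0.10536171030253172
```

Emit:
{"method": "drive_tool", "body": {
  "deltas": [
    [[0,0,0,0.03],[0,0,0,0.05],[0,0,0,0.05]]
  ]
}}

```text
t: 18.83
tcp_pos: [0.6134, 0.1178, 0.1494]
tool_rot: [0.996, 0.085, 0.0, -0.0]
force: [0.1, -2.3, 8.0]
finger_gap: 0.198
gripper_force: 69.8
```

```bash
python3 -c "
from h import *
go(.6142,.1172,.1495,.33)
s=manip.sense();print(s['ft_torque'],s['tau'][5])"
```

```text
t 18.83 tcp [0.6134 0.1178 0.1494] psi 0.171 q6 1.41 F [ 0.1 -2.3  8. ] gap 16.9 | delta [ 0.7  0.7 -0.1] -0.159
[-0.58658714 -0.04784414 -0.03842939] 0.07486947113648057
```

Emit:
{"method": "drive_tool", "body": {
  "deltas": [
    [[0,0,0,0.02],[0,0,0,0.04],[0,0,0,0.04]]
  ]
}}

```text
t: 19.08
tcp_pos: [0.6131, 0.1176, 0.1495]
tool_rot: [0.998, 0.066, -0.0, -0.0]
force: [0.1, -3.5, 8.6]
finger_gap: 0.2
gripper_force: 69.9
```

```bash
python3 -c "
from h import *
go(.6142,.1172,.1495,.33)
s=manip.sense();print(s['ft_torque'],s['tau'][5])"
```

```text
t 19.08 tcp [0.6131 0.1176 0.1495] psi 0.131 q6 1.45 F [ 0.1 -3.5  8.6] gap 17.1 | delta [ 1.   0.5 -0. ] -0.199
[-0.56912362 -0.04038744  0.03299996] 0.11850917246192694
```

Emit:
{"method": "drive_tool", "body": {
  "deltas": [
    [[0,0,0,0.02],[0,0,0,0.04],[0,0,0,0.04]]
  ]
}}

```text
t: 19.33
tcp_pos: [0.6131, 0.1177, 0.1495]
tool_rot: [0.999, 0.047, -0.0, -0.0]
force: [0.8, -2.8, 8.5]
finger_gap: 0.196
gripper_force: 69.9
```

```bash
python3 -c "
from h import *
go(.6142,.1172,.1495,.33)
s=manip.sense();print(s['ft_torque'],s['tau'][5])"
```

```text
t 19.33 tcp [0.6131 0.1177 0.1495] psi 0.093 q6 1.49 F [ 0.8 -2.8  8.5] gap 16.7 | delta [ 1.1  0.6 -0. ] -0.237
[-0.52006242  0.02437641  0.39920555] 0.5366182699799538
```

Emit:
{"method": "drive_tool", "body": {
  "deltas": [
    [[0,0,0,0.02],[0,0,0,0.02]]
  ]
}}

```text
t: 19.5
tcp_pos: [0.6131, 0.1177, 0.1494]
tool_rot: [0.999, 0.037, -0.0, 0.0]
force: [0.2, -2.4, 8.1]
finger_gap: 0.203
gripper_force: 70.1
```

Emit:
{"method": "drive_tool", "body": {
  "deltas": [
    [[0,0,0,0],[0,0,0,0],[0,0,0,0]]
  ],
  "jaw": 45
}}

```text
t: 19.75
tcp_pos: [0.6119, 0.1181, 0.1474]
tool_rot: [0.999, 0.036, -0.002, -0.001]
force: [0.4, -0.1, 0.3]
finger_gap: 0.527
gripper_force: 0.0
```

Emit:
{"method": "drive_tool", "body": {
  "deltas": [
    [[0,0,-5,0],[0,0,-20,0],[0,0,-45,0],[0,0,-80,0],[0,0,-120,0]]
  ]
}}

```text
t: 20.17
tcp_pos: [0.6116, 0.1176, 0.2674]
tool_rot: [0.999, 0.036, -0.003, -0.0]
force: [1.2, 0.3, 0.5]
finger_gap: 0.534
gripper_force: 0.0
```

Emit:
{"method": "drive_tool", "body": {
  "deltas": [
    [[-40,0,0,0],[-80,0,0,0],[-120,0,0,0],[-160,0,0,0],[-190,0,0,0]]
  ]
}}

```text
t: 20.58
tcp_pos: [0.4196, 0.104, 0.268]
tool_rot: [0.999, 0.036, -0.002, -0.0]
force: [0.3, 0.1, -0.4]
finger_gap: 0.526
gripper_force: 0.0
```

```bash
python3 -c "
from h import *
go(.4,-.15,.3,.09)
"
```

```text
t 20.58 tcp [0.4196 0.104  0.268 ] psi 0.072 q6 1.48 F [ 0.3  0.1 -0.4] gap 44.9 | delta [-37.7 252.  -32. ] -0.018
```

Emit:
{"method": "drive_tool", "body": {
  "deltas": [
    [[0,40,-6,0],[0,80,-12,0],[0,120,-18,0],[0,160,-24,0],[0,200,-30,0]]
  ]
}}

```text
t: 21.0
tcp_pos: [0.4377, -0.0969, 0.2989]
tool_rot: [0.999, 0.036, 0.0, -0.0]
force: [0.9, -0.5, 0.1]
finger_gap: 0.529
gripper_force: 0.0
```

```bash
python3 -c "
from h import *
snap('scene','s5.png'); snap('top','t5.png')
for cm,f0,f in(('scene','s0','s5'),('top','t0','t5')):
  g=cv2.imread(f'pics/raw_{f}.png',0).astype(np.float32)
  def samp(P):
    u=w2px(cm,P).astype(np.float32); return cv2.remap(g,u[:,:1],u[:,1:],cv2.INTER_LINEAR).ravel()
  print(cm,'arm')
  for th in np.arange(0,1.9,.157):
    y=.33-th; print(round(th,2),samp(tf([.6142,.1172,y],[[r,0,.11] for r in(.037,.041,.045,.05,.054)])).astype(int))
  print('knob bar top by yaw, then hub top')
  for y in np.arange(-.2,.7,.1):
    print(round(y,2),samp(tf([.6142,.1172,y],[[r,s,.178] for r in(-.036,.036) for s in(-.006,.006)])).astype(int))
  # card tab vertical profile (front face) at mid-tab
  print('tab profile z',list(zip(range(88,146,3),samp(tf([.6457,.0248,.3306],[[.005,-.01,z/1e3] for z in range(88,146,3)])).astype(int))))
"
```

```text
scene arm
0.0 [87 87 87 87 86]
0.16 [82 80 78 75 78]
0.31 [ 88 148 171 175 175]
0.47 [176 161 101  31  33]
0.63 [104  42  34  32  32]
0.78 [32 32 35 42 35]
0.94 [39 37 39 38 39]
1.1 [72 62 50 39 38]
1.26 [119 104  97  82  74]
1.41 [149 149 150 151 150]
1.57 [150 150 149 150 146]
1.73 [140 146 135 130 138]
1.88 [106 108 107 107 108]
knob bar top by yaw, then hub top
-0.2 [ 48  79 108  45]
-0.1 [ 61  56 105  39]
0.0 [ 72  51 102  39]
0.1 [75 47 61 39]
0.2 [75 55 38 35]
0.3 [92 71 38 32]
0.4 [102  77  39  33]
0.5 [102  69  37  64]
0.6 [94 89 33 97]
tab profile z [(88, np.int64(38)), (91, np.int64(38)), (94, np.int64(37)), (97, np.int64(35)), (100, np.int64(33)), (103, np.int64(32)), (106, np.int64(30)), (109, np.int64(31)), (112, np.int64(33)), (115, np.int64(32)), (118, np.int64(31)), (121, np.int64(32)), (124, np.int64(32)), (127, np.int64(32)), (130, np.int64(32)), (133, np.int64(34)), (136, np.int64(37)), (139, np.int64(39)), (142, np.int64(49)), (145, np.int64(77))]
top arm
0.0 [17 20 16 19 20]
0.16 [24 16 24 23 20]
0.31 [42 44 51 64 74]
0.47 [88 90 90 88 91]
0.63 [84 83 89 88 90]
0.78 [ 85 105 119  90  87]
0.94 [124 144 143 139 124]
1.1 [141 145 143 142 142]
1.26 [120 127 122 135 142]
1.41 [121 124 122 124 124]
1.57 [125 124 126 126 114]
1.73 [116  97  94  79  64]
1.88 [10  5  4  0 27]
knob bar top by yaw, then hub top
-0.2 [18 25 88 24]
-0.1 [ 6 26 92 22]
0.0 [ 2 30 81 19]
0.1 [ 6 22 32 18]
0.2 [12  6 20 35]
0.3 [21  2 16 84]
0.4 [22  9 20 90]
0.5 [22  8 24 89]
0.6 [44 20 68 90]
tab profile z [(88, np.int64(1)), (91, np.int64(1)), (94, np.int64(3)), (97, np.int64(4)), (100, np.int64(7)), (103, np.int64(11)), (106, np.int64(15)), (109, np.int64(20)), (112, np.int64(21)), (115, np.int64(21)), (118, np.int64(22)), (121, np.int64(23)), (124, np.int64(25)), (127, np.int64(27)), (130, np.int64(34)), (133, np.int64(47)), (136, np.int64(59)), (139, np.int64(75)), (142, np.int64(90)), (145, np.int64(105))]
```

```bash
python3 -c "
from station import manip
print(manip.sign_off())"
```

```text
the job is handed in; nothing more can be done
None
```

The job is handed in at about 21 s of the 64 s allowed. The card was lowered into the dock slot until it met the floor, the knob is seated on the shaft, and the latch arm was turned until it hit its stop over the card. Both cameras put the arm at about 1.57 rad. The card's height is judged only from the contact force and arm position (about 1 mm).

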